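# Shift a gear selector through its zigzag gate into transport

### The job

A gear selector console is on the bench for its function check. Use the red ball knob to work the lever by feel through the zigzag gate from neutral (white mark) to the transport notch at the far left end (red mark), without forcing it against the gate plate, so that it sits fully home in that notch, then let go of it. Do not knock the instrument pod above the lever, and leave the loose tools and tape lying on the bench where they are.

Things in the scene. Friction and masses are not known exactly. Their poses are not given: they have to be found in the camera images.
- console: Grey wedge-shaped gear selector console, 236 x 258 mm, fixed. Origin: on the bench, x ahead (away from the operator), y to the left, z up. Lever pivot at (45, 10, 30) mm. The white panel leans 35 deg towards the operator (its normal is (-0.574, 0, 0.819)); a gate plate 4 mm thick, 125 mm from the pivot along that normal, carries the zigzag slot, which runs from -y to +y.
- knob (a point): Centre of the red ball knob, 39 mm in diameter, on the end of the lever, 205 mm from the lever's pivot. At joint values 0, 0 it lies at (-73, 10, 198) mm in the console's frame; the gate plate is 80 mm below it along the lever, a steel nut 15 mm thick and 14 mm long sits right under the ball.
- shift (a joint): Lever's swing along the gate (outer hinge, about the up-panel line through the pivot), rad: 0 square to the panel, positive to the console's +y. Friction about 1 N at the knob, stays where left. Starts in neutral, near -0.41. With the plate centred, lane one is at -0.11, two at 0.105, transport at 0.32; but the plate, screwed on through slotted holes, may sit up to 9 mm (0.07 rad) either way: feel for it.
- lever (a joint): Lever's swing across the gate, rad: 0 square to the panel, positive = pushed away from the operator, up the panel. A spring pulls it to the operator, about 3 N at the knob at the near side of the slot (-0.10) and 5.5 N at the far side (+0.10), where the slot stops it. Above 0.06 the rod clears a tooth that stands on the near side, below -0.06 one on the far side.
- lever_rod: Lever's rod, 10 mm square steel bar; origin where it passes the slot, 125 mm from the pivot. Slot 36 mm across; 3 teeth 13 x 20 mm from near, far, near side; lanes after them 14, 14.5, 16, neutral bay 40. Path: far side, along, near, along, far, along, near. Teeth 2 and 3 have a lip at the nose (4.5 mm out, on the neutral side, 4 high), the slot's end a like step: from the stop ease back about 7 mm here (11 at the knob) to cross.
- pod: Black instrument pod with two dials, 176 mm wide, 70 deep, 65 high, fixed over the lever on two tubes at its back; same origin and axes as the console. Its lower front edge is at x = -69, z = 333 mm in the console's frame, straight above the knob, so that a tool can come to the knob only tilted, from the operator's side. It must not be knocked.
- hex_keys: Hex keys in an orange holder, 118 x 60 x 28 mm, lying loose on the bench; origin at the centre of its underside. Bystander.
- insul_tape: Roll of black insulating tape, 59 mm across, 19 mm high, lying loose on the bench; origin at the centre of its underside. Bystander.
- driver_blue: Screwdriver with a blue handle, 164 mm long, lying loose on the bench to the right of the console; origin at the centre of its underside. Bystander.

How it is judged (in metres and radians):
On the way, in this order (a step that is already met when the one before it is completed fails the run):
1. the lever has passed the first tooth (value of joint shift above -0.216 rad), for 0.1 s.
2. the lever has passed the second tooth (value of joint shift above 0.014 rad), for 0.1 s.
3. the lever has passed the third tooth (value of joint shift above 0.231 rad), for 0.1 s.
At the end, for the whole second after the job is handed in: The lever is past the third tooth (shift over 0.23 rad) and pulled by its spring to the near end of the transport notch (lever under -0.075 rad, that is within about 3 mm of home), released and still (value of joint shift above 0.231 rad and value of joint lever below -0.075 rad and velocity of joint lever between -0.05 and 0.05 rad/s and velocity of joint shift between -0.05 and 0.05 rad/s); the robot touches nothing.
It fails at once if the lever's rod is forced against the gate plate (over 60 N at the plate, about 37 N at the knob) (contact force between lever_rod and anything else above 60 N).
It fails at once if the instrument pod is knocked (over 5 N) (contact force between pod and anything else above 5 N).
It fails at once if a bystander is moved more than 20 mm (hex_keys) (distance of hex_keys from where it was at the start of the episode above 0.02 m).
It fails at once if a bystander is moved more than 20 mm (insul_tape) (distance of insul_tape from where it was at the start of the episode above 0.02 m).
It fails at once if a bystander is moved more than 20 mm (driver_blue) (distance of driver_blue from where it was at the start of the episode above 0.02 m).
It also fails if it takes over 72 s, if anything falls off the work surface, if the arm or the gripper's body presses on something with over 40 N, if the wrist force passes 120 N, or if a joint passes its speed limit or range.

### The arm

A 6-joint arm with a two-finger parallel gripper is mounted at the origin on a cart in front of the work surface, level with it; the furniture and walls round the work are solid. World frame = base frame: x ahead of the robot, y to its left, z up, the work surface at z = 0. Lengths are in mm, angles in rad, forces in N, time in s.
With the tool pointing down it reaches from about 225 to 875 mm from the base axis. Payload 3.4 kg.
Tool frame: the origin (TCP) lies between the finger pads; the fingertips stand 17 mm ahead of it and the grasp point (between the pads) lies 2 mm behind it; z points along the fingers, x is the direction in which the jaws open and shut, and the axes are right-handed (so a half turn about z gives the same grasp; the last joint's range is limited). The gripper opens to 85 mm and grips with 20 to 120 N. Pads are 22 mm wide; open, the fingers measure 114 mm over their backs; the gripper's body (76 mm by 85 mm) begins 54 mm behind the grasp point. The pads swing forward as they close: fully open they stand 13 mm farther back than shut.
Start: joints at [1.004, 0.276, 1.505, -0, 1.361, -0.121], TCP at [247.948, 518.828, 248.328] pointing down, gripper open.
Joint ranges: [-2.89, 2.89], [-0.75, 2.08], [0.22, 2.7], [-1.18, 4.32], [0.11, 2.71], [-2.7, 2.7]. Speed limits (rad/s): [2.57, 2.57, 3.14, 3.14, 3.14, 3.14].

### API

Orientations are given as a unit quaternion [w, x, y, z].
In Python, from workcell import ctrl gives the robot as it stands.
- The arm moves only by the tool drive_tool, never from a script. Its arguments are lists of equal length, an entry for each row: "offset": the shift along the tool's x, y, z in m, a list of three; "delta_rot": the turn, a rotation vector about the tool's x, y, z in rad, a list of three; "grip": the closure, from -1 (fully open) to 1 (shut). In form: {"offset": [[dx, dy, dz], ...], "delta_rot": [[wx, wy, wz], ...], "grip": [grip, ...]}. A call has 1 to 10 rows; each row is the pose to reach, as a shift and turn from the pose measured when the call began, along the tool's axes at that moment; what a row does not reach only later rows make up. A row lasts 1/8 s, in which the tool goes at most 62.5 mm and 10.7 degrees, less where a joint would pass 70% of its speed; a pose out of reach is approached as far as the arm can. A call with a gripper value outside its range is refused whole. The fingers move at their own pace and stop on an object; the grip force is fixed at half the most. Time passes only in rows, so rows that repeat a pose let the fingers close. It gives the time, the measured TCP pose, the force and the opening at its end, in the units of the state.
- ctrl.sense(): the state, without advancing time (a new reading comes with each control period).
- ctrl.snapshot(name): name is "scene" or "top" or "wrist"; returns the picture (400x640x3 uint8, blue, green, red); there is no depth.
- ctrl.get_calibration(name): a dict with "fx", "fy", "cx", "cy" (pixels), "world_to_cam" (4x4, takes a point from world to camera coordinates). Camera axes: x right, y down, z forward; pixel columns grow to the right and rows downward; lengths in mm; the calibration is good to about 2 mm. A picture is of the moment at which its call begins: read the wrist's pose just before it. get_calibration takes no time and is no camera call; for the wrist camera it gives the pose at the moment of the call.
- ctrl.job_done(): hands the job in, once; it reports no verdict.
The state is a dict: "time_s": time; "joint_pos": joint angles; "qd": joint speeds; "joint_efforts": joint torques, N m; "tcp_pos": TCP position; "ee_rot": TCP orientation; "wrist_force": force on the tool from outside, world axes, zero at the start; "torque": the same for the moment, N m; "opening": finger opening in mm.
Only numpy, scipy, OpenCV 4.12 (cv2) and the standard library are available. Lean on these libraries where they do the work, as an engineer would, in place of code of your own. Each camera call takes 0.05 s, during which the arm holds its last target.

## Working session

There is one attempt and no reset: what is moved stays moved. The work goes in short steps, Python scripts to look and compute and a tool call to move; the robot and the scene stay as the last step left them, time stands still between calls to the robot, and variables do not carry over. Pictures are saved under pics/ and viewed, and the job is handed in when it is done.

Besides the shell and the picture viewer there is one more tool, called after "Emit:" as name(argument=value, ...) on one line, values as JSON. drive_tool: Moves the arm, as the interface text tells. Its arguments: {"type":"object","properties":{"offset":{"type":"array","items":{"type":"array","items":{"type":"number"}}},"delta_rot":{"type":"array","items":{"type":"array","items":{"type":"number"}}},"grip":{"type":"array","items":{"type":"number"}}},"required":["offset","delta_rot","grip"]}

```bash
ls; mkdir -p pics; python3 - <<'E'
from workcell import ctrl
import cv2
s=ctrl.sense();print(s)
for n in ["scene","top","wrist"]:
    c=ctrl.get_calibration(n);print(n,c)
    cv2.imwrite(f"pics/{n}0.png",ctrl.snapshot(n))
E
```

```text
pics
{'time_s': 0.0, 'joint_pos': array([ 1.00400997e+00,  2.76581126e-01,  1.50614207e+00,  2.44906621e-05,
        1.36067994e+00, -1.21003936e-01]), 'qd': array([-0.00122872, -0.00044404,  0.00181101,  0.00120419, -0.00195269,
       -0.00044774]), 'joint_efforts': array([ 1.46727354e-03, -4.16756094e+01, -2.45806092e+01, -2.01236671e-04,
        1.11288676e-02, -1.41925059e-05]), 'tcp_pos': array([247.6504903 , 518.38633421, 247.44402067]), 'ee_rot': array([ 3.75983862e-04,  8.45921812e-01,  5.33306167e-01, -8.23556263e-04]), 'wrist_force': array([-0.83344369, -0.55082199, -0.23922754]), 'torque': array([-0.03634041,  0.0077889 ,  0.01083182]), 'opening': 85.45041127971216}
scene {'fx': 377.5441529090628, 'fy': 377.5441529090628, 'cx': 320.0661137467005, 'cy': 199.89933824095985, 'world_to_cam': array([[ 8.98302520e-01,  4.39320510e-01,  7.07610350e-03,
        -4.40203724e+02],
       [ 2.07540358e-01, -4.10064006e-01, -8.88129782e-01,
        -3.83027320e+01],
       [-3.87271974e-01,  7.99277799e-01, -4.59538266e-01,
         1.27173577e+03],
       [ 0.00000000e+00,  0.000000
[... 282 characters left out ...]
, -1.96946940e-01, -3.87926438e-01,
         5.26633644e+02],
       [ 3.79335879e-01,  8.12019404e-02, -9.21688958e-01,
         7.96197404e+02],
       [ 0.00000000e+00,  0.00000000e+00,  0.00000000e+00,
         1.00000000e+00]])}
wrist {'fx': 339.0400091906666, 'fy': 339.0400091906666, 'cx': 316.58862244516274, 'cy': 200.98752124924755, 'world_to_cam': array([[ 4.30191717e-01,  9.02736124e-01, -1.60542528e-03,
        -5.74003934e+02],
       [ 8.60449563e-01, -4.09501167e-01,  3.03208417e-01,
        -4.00548168e+01],
       [ 2.73059768e-01, -1.31819137e-01, -9.52922913e-01,
         3.80105451e+02],
       [ 0.00000000e+00,  0.00000000e+00,  0.00000000e+00,
         1.00000000e+00]])}
```

View pics/scene0.png

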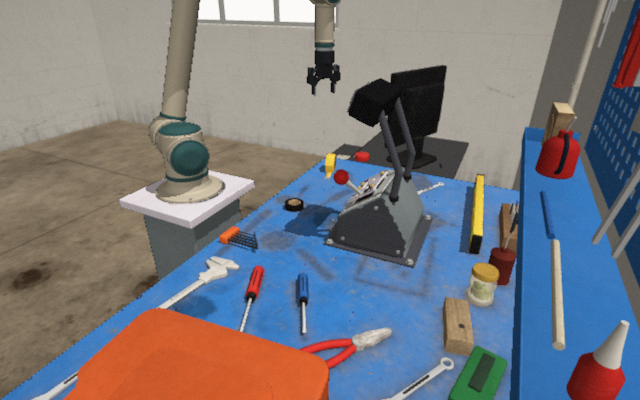

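View pics/top0.png

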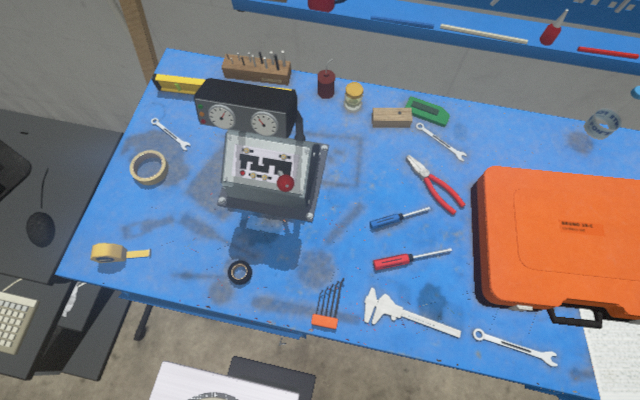

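View pics/wrist0.png

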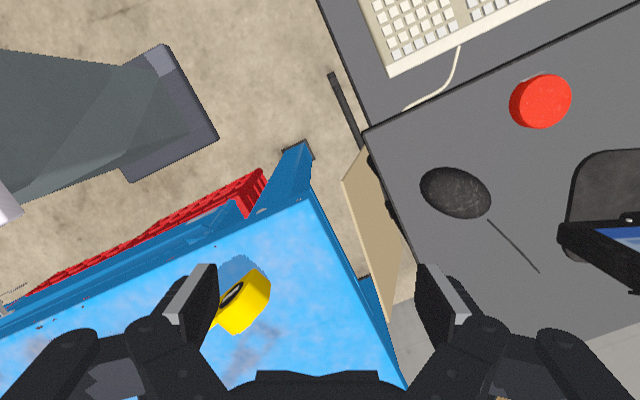

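The top view shows the console around (268,170), with the knob at about (285,183) and the red mark near (242,172). In the scene view the knob is at about (341,177). I'll zoom in to get precise features.

```bash
python3 - <<'E'
import cv2
a=cv2.imread("pics/top0.png")[65:225,180:340];cv2.imwrite("pics/topz.png",cv2.resize(a,(640,640)[:2],interpolation=cv2.INTER_CUBIC)[:600])
a=cv2.imread("pics/scene0.png")[70:270,310:450];cv2.imwrite("pics/scenez.png",cv2.resize(a,(420,600),interpolation=cv2.INTER_CUBIC))
E
```

```text
(no output)
```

View pics/topz.png

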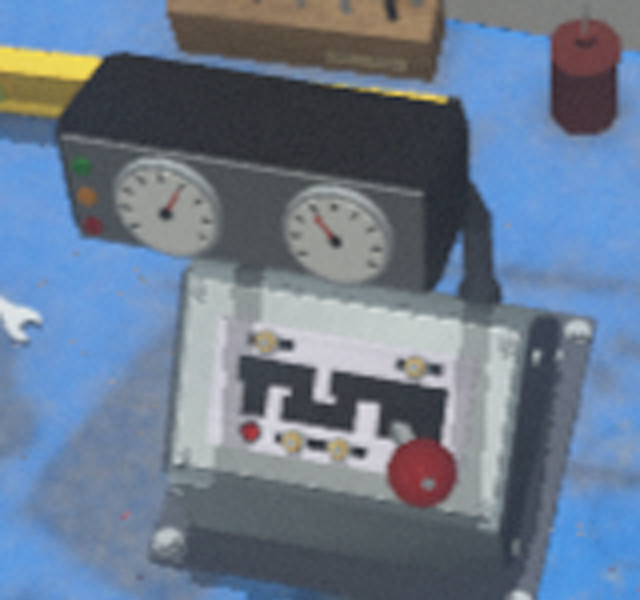

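View pics/scenez.png

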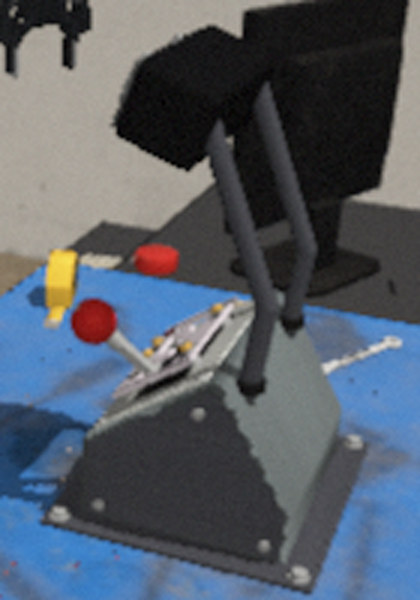

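```bash
cat > h.py <<'E'
import numpy as np, cv2
from workcell import ctrl
def cam(n):
    c=ctrl.get_calibration(n);T=np.array(c["world_to_cam"]);return c,T
def ray(n,p):
    c,T=cam(n);R=T[:3,:3];t=T[:3,3]
    d=R.T@np.array([(p[0]-c["cx"])/c["fx"],(p[1]-c["cy"])/c["fy"],1.]);o=-R.T@t
    return o,d/np.linalg.norm(d)
def plane(n,p,q,nn):
    o,d=ray(n,p);return o+d*(np.dot(np.array(q)-o,nn)/np.dot(d,nn))
def atz(n,p,z): return plane(n,p,[0,0,z],np.array([0,0,1.]))
def tri(ps):
    A=np.zeros((3,3));b=np.zeros(3);L=[]
    for n,p in ps:
        o,d=ray(n,p);M=np.eye(3)-np.outer(d,d);A+=M;b+=M@o;L.append((o,d))
    x=np.linalg.solve(A,b);return x,[np.linalg.norm(np.cross(x-o,d)) for o,d in L]
def proj(n,X):
    c,T=cam(n);v=T[:3,:3]@np.array(X)+T[:3,3];return np.array([c["fx"]*v[0]/v[2]+c["cx"],c["fy"]*v[1]/v[2]+c["cy"]])
N=np.array([-np.sin(np.radians(35)),0,np.cos(np.radians(35))]);U=np.array([N[2],0,-N[0]]);Y=np.array([0,1.,0])
PIV=np.array([45,10,30.])
def lev(s,l,r=205): return PIV+r*(np.cos(l)*(np.cos(s)*N+np.sin(s)*Y)+np.sin(l)*U)
E
python3 - <<'E'
from h import *
def red(img,box):
    x0,y0,x1,y1=box;h=cv2.cvtColor(img[y0:y1,x0:x1],cv2.COLOR_BGR2HSV)
    m=(((h[...,0]<8)|(h[...,0]>172))&(h[...,1]>150)&(h[...,2]>60)).astype(np.uint8)
    c=max(cv2.findContours(m,0,2)[0],key=cv2.contourArea);(x,y),r=cv2.minEnclosingCircle(c);M=cv2.moments(c)
    return (M["m10"]/M["m00"]+x0,M["m01"]/M["m00"]+y0),(x+x0,y+y0),r
t=cv2.imread("pics/top0.png");s=cv2.imread("pics/scene0.png")
rt=red(t,(270,165,305,205));rs=red(s,(328,165,355,190));print(rt,rs)
K,e=tri([("top",rt[0]),("scene",rs[0])]);print("knob",K,e)
bt=[(222.2,200.7),(309.5,214.5),(324.5,147.5)]
bs=[(330,241),(410,261.3),(428,217)]
for p in bt: print("top",atz("top",p,8))
for p in bs: print("scene",atz("scene",p,8))
print("tri",tri([("top",bt[1]),("scene",bs[0])]),tri([("top",bt[2]),("scene",bs[1])]))
print(lev(-.41,-.1))
E
```

```text
((284.18407960199005, 181.273631840796), (284.7253522872925, 183.28873252868652), 5.75724458694458) ((340.90734055354994, 176.73164861612514), (340.90625, 176.8125), 7.140229225158691)
knob [565.80186464 -34.80381029 171.52647797] [np.float64(1.9689938607499426), np.float64(1.9689938607499584)]
top [550.95654435 146.74544753   8.        ]
top [562.23239185 -87.03181597   8.        ]
top [766.78847748 -82.43855287   8.        ]
scene [561.30814491 -87.09758978   8.        ]
scene [769.51142956 -80.48094229   8.        ]
scene [763.21441863 154.48536499   8.        ]
tri (array([561.76342797, -87.30625408,   8.42600424]), [np.float64(0.3624211252524478), np.float64(0.36242112525236414)]) (array([768.51035868, -81.60931225,   7.60189153]), [np.float64(1.4624919587806382), np.float64(1.462491958780932)])
[-79.06387563 -71.30667804 171.50045537]
```

```bash
cat >> h.py <<'E'
from scipy.spatial.transform import Rotation as Ro
def pose():
    s=ctrl.sense();q=s["ee_rot"];return s,np.array(s["tcp_pos"]),Ro.from_quat([q[1],q[2],q[3],q[0]])
def to(target,Rt):
    s,p,R=pose();return R.inv().apply(np.array(target)-p)/1000,(R.inv()*Rt).as_rotvec()
E
python3 - <<'E'
from h import *
s,p,R=pose();print(p,R.as_matrix().round(3))
c,T=cam("wrist");o=-T[:3,:3].T@T[:3,3];print("cam in tool",R.inv().apply(o-p), "cam axes in tool\n",(R.inv().as_matrix()@T[:3,:3].T).round(3))
K,e=tri([("top",(285.2,183)),("scene",(340.9,176.8))]);print(K,e)
yaw=.03
Rc=Ro.from_euler('z',yaw)
n=Rc.apply(N);y=Rc.apply(Y)
for sg in (1,-1):
  x=sg*y;z=-n;Rt=Ro.from_matrix(np.column_stack([x,np.cross(z,x),z]))
  for back in (170,):
    t=K+n*back; print(sg,t,*to(t,Rt), "camdir world",Rt.apply(R.inv().apply(o-p)))
E
```

```text
[247.73438424 518.48017475 247.63855069] [[ 0.431  0.902 -0.001]
 [ 0.902 -0.431 -0.001]
 [-0.001 -0.    -1.   ]]
cam in tool [  -0.23500751  -77.69018491 -125.89489322] cam axes in tool
 [[ 1.     0.001  0.   ]
 [-0.001  0.953  0.303]
 [-0.    -0.303  0.953]]
[564.51159321 -36.61418924 170.73896928] [np.float64(0.1648500195913505), np.float64(0.16485001959130424)]
1 [467.04747434 -39.53899029 309.99481681] [-0.40900669  0.43847309 -0.06186119] [-0.59964426  0.14657169 -0.46040421] camdir world [-135.78224073   -4.309803     58.56579974]
-1 [467.04747434 -39.53899029 309.99481681] [-0.40900669  0.43847309 -0.06186119] [0.19724223 0.80694417 2.55706932] camdir world [-8.57346325e+00 -2.21677839e-02  1.47688319e+02]
```

Emit:
drive_tool(offset=[[-0.409,0.438,-0.062],[-0.409,0.438,-0.062],[-0.409,0.438,-0.062],[-0.409,0.438,-0.062],[-0.409,0.438,-0.062],[-0.409,0.438,-0.062],[-0.409,0.438,-0.062],[-0.409,0.438,-0.062],[-0.409,0.438,-0.062],[-0.409,0.438,-0.062]], delta_rot=[[-0.6,0.147,-0.46],[-0.6,0.147,-0.46],[-0.6,0.147,-0.46],[-0.6,0.147,-0.46],[-0.6,0.147,-0.46],[-0.6,0.147,-0.46],[-0.6,0.147,-0.46],[-0.6,0.147,-0.46],[-0.6,0.147,-0.46],[-0.6,0.147,-0.46]], grip=[-1,-1,-1,-1,-1,-1,-1,-1,-1,-1])

```text
time_s: 1.4
tcp_pos: [448.8, 5.2, 303.6]
ee_rot: [0.208, 0.665, 0.685, 0.215]
wrist_force: [0.8, 0.4, -0.4]
opening: 85.3
```

```bash
python3 - <<'E'
from h import *
s,p,R=pose();print(s["time_s"],p,R.as_matrix().round(3),s["joint_pos"].round(2),s["wrist_force"])
a=ctrl.snapshot("wrist");cv2.imwrite("pics/w1.png",a)
print({k:np.array(v).tolist() for k,v in ctrl.get_calibration("wrist").items()})
E
```

```text
1.4 [448.82479364   5.21784707 303.6260529 ] [[-0.03   0.82   0.572]
 [ 1.     0.024  0.018]
 [ 0.001  0.572 -0.82 ]] [-0.29 -0.25  2.06  0.26  0.76 -2.02] [ 0.79022613  0.42642752 -0.44123095]
{'fx': 339.0400091906666, 'fy': 339.0400091906666, 'cx': 316.58862244516274, 'cy': 200.98752124924755, 'world_to_cam': [[-0.01965400656035822, 0.999782544439564, -0.006970212340938797, 15.640438673830772], [0.6033958325760983, 0.01741994622450041, 0.7972515379121784, -481.35564313520666], [0.7971995918563455, 0.011463389877688681, -0.6036069925345378, -32.88942308017315], [0.0, 0.0, 0.0, 1.0]]}
```

View pics/w1.png

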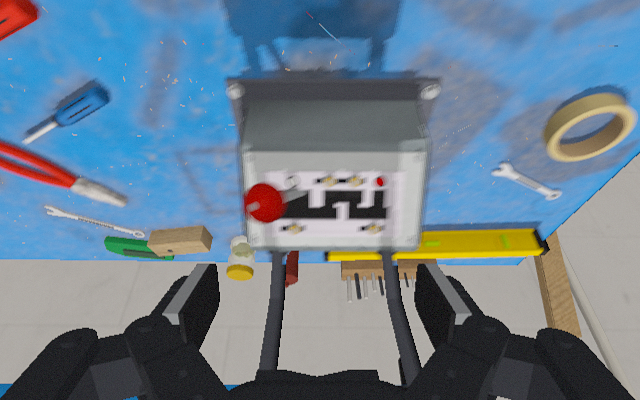

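The wrist view shows the slot clearly, upside down with the near side at the top. The knob is at (266,202), the gate slot spans about (280-390, 188-220), and the red mark is at (380,182). I'll zoom in.

```bash
python3 - <<'E'
import cv2
a=cv2.imread("pics/w1.png")[170:245,240:400];cv2.imwrite("pics/w1z.png",cv2.resize(a,(800,375),interpolation=cv2.INTER_CUBIC))
E
```

```text
(no output)
```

View pics/w1z.png

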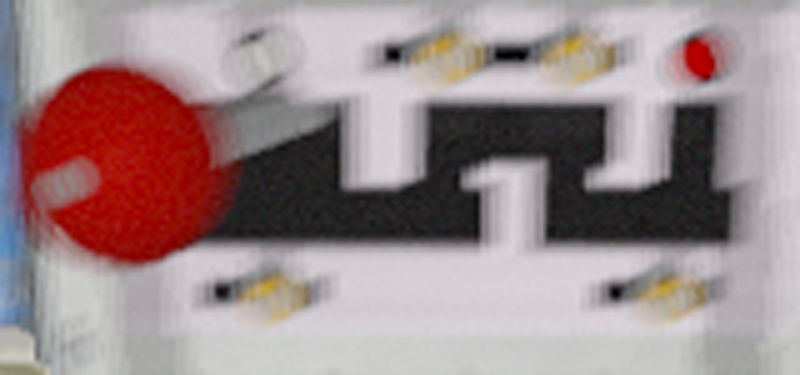

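```bash
python3 - <<'E'
from h import *
ctrl.snapshot("wrist");s,p,R=pose();a=ctrl.snapshot("wrist");s2,p2,_=pose();print(s2["time_s"],p,p2,s["qd"].round(3))
np.save("wT.npy",ctrl.get_calibration("wrist")["world_to_cam"])
cv2.imwrite("pics/w2.png",a);cv2.imwrite("pics/w2z.png",cv2.resize(a[165:245,240:400],(800,400),interpolation=cv2.INTER_CUBIC))
E
```

```text
1.55 [451.63595796  -1.3385821  305.13357583] [450.02373929   1.80280414 303.84681144] [ 0.134 -0.017  0.043 -0.03   0.052  0.142]
```

View pics/w2z.png

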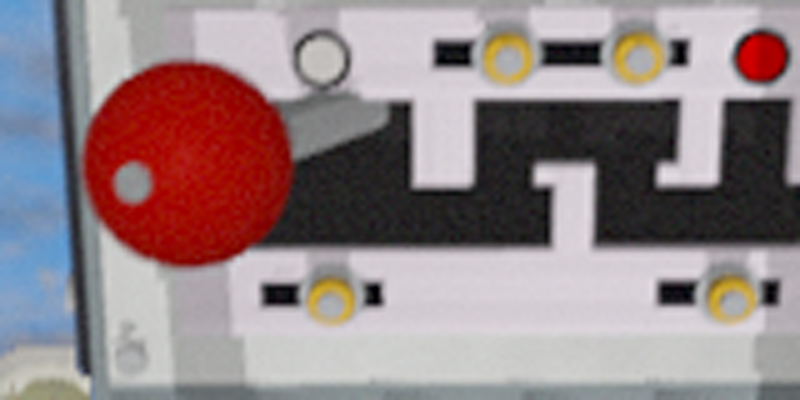

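View pics/w2.png

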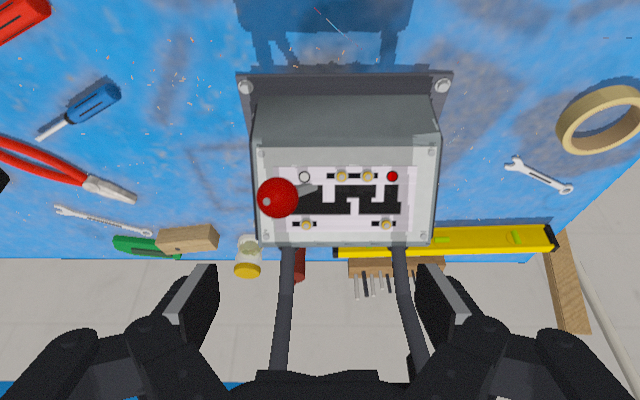

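```bash
python3 - <<'E'
from h import *
for i in range(6):
    T=np.array(ctrl.get_calibration("wrist")["world_to_cam"]);s,p,R=pose();a=ctrl.snapshot("wrist");print(s["time_s"],p,s["wrist_force"].round(2))
np.save("wT.npy",T)
cv2.imwrite("pics/w3.png",a)
cv2.imwrite("pics/w3z.png",cv2.resize(a[165:245,250:410],(800,400),interpolation=cv2.INTER_CUBIC))
cv2.imwrite("pics/w3y.png",cv2.resize(a[60:260,220:460],(720,600),interpolation=cv2.INTER_CUBIC))
E
```

```text
1.55 [450.02373929   1.80280414 303.84681144] [-0.51 -0.05  1.07]
1.6 [448.98615445   4.24402859 303.00379088] [0.08 0.26 0.49]
1.65 [448.50437483   5.96511892 302.66823409] [ 0.13 -0.25 -0.32]
1.7 [448.34049567   7.1389187  302.67247554] [-0.59  0.9  -0.33]
1.75 [448.34575676   7.85537242 302.75953766] [-0.27 -0.13  0.61]
1.8 [448.45060719   8.24082125 302.93665338] [-0.37  0.09  0.21]
```

View pics/w3z.png

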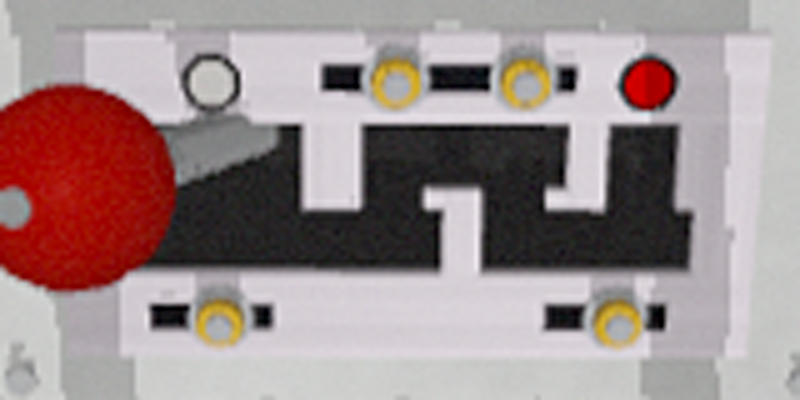

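View pics/w3y.png

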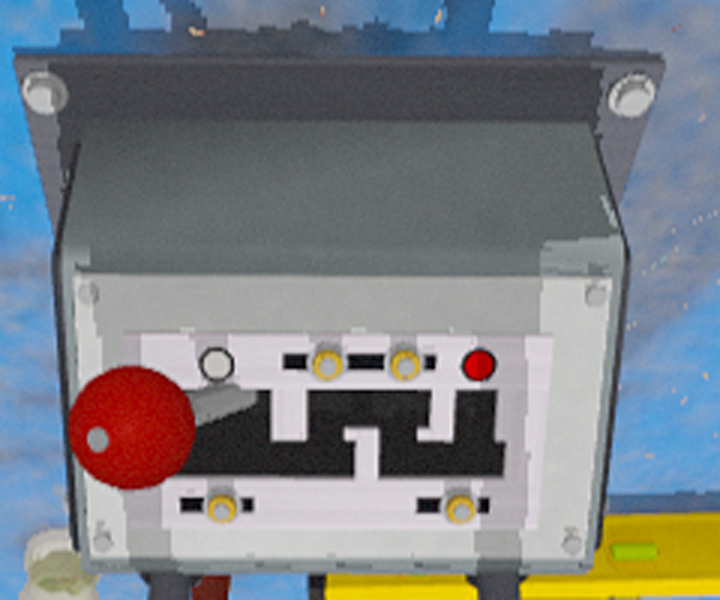

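```bash
cat > fit.py <<'E'
from h import *
from scipy.optimize import least_squares
T=np.load("wT.npy");c=ctrl.get_calibration("wrist")
def pw(X):
    v=T[:3,:3]@X+T[:3,3];return np.array([c["fx"]*v[0]/v[2]+c["cx"],c["fy"]*v[1]/v[2]+c["cy"]])
P={"wrist":pw,"top":lambda X:proj("top",X),"scene":lambda X:proj("scene",X)}
z5=lambda x,y:(x/5+250,y/5+165)
z3=lambda x,y:(x/3+220,y/3+60)
# slot: (y,u) on top face
S=[(-33.8,-18,302,125),(-33.8,2,302,210),(-20.8,2,362,210),(-20.8,-18,362,125),(-6.8,-2,424,187),(-2.3,18,441,270),(6.0,-2,482,187),(6.0,18,482,270),
(20.4,2,545,210),(24.9,-18,567,125),(33.4,2,607,210),(33.4,-18,607,125),(49.4,-18,676,125),(53.9,18,691,270)]
def res(v,full=False):
    x0,y0,yaw,s,l,po,xf,xb,yb,zb,a1,a2,cc,h,ps=v
    Rc=Ro.from_euler('z',yaw).as_matrix();W=lambda q:Rc@np.array(q)+[x0,y0,0]
    r=[];lab=[]
    def add(n,q,p,w=1,t=''): r.extend(w*(P[n](W(q))-np.array(p)));lab.append((t,n))
    k=lev(s,l)
    add("wrist",k,z5(72,188),1,'k');add("top",k,(285.2,183),1,'k');add("scene",k,(340.9,176.8),1,'k')
    for y,u,px,py in S: add("wrist",PIV+127*N+(y+po)*Y+(u+ps)*U,z5(px,py),1,'s')
    B=lambda i,sg:[(xf,xb)[i],sg*yb,zb]
    add("wrist",B(0,-1),z3(44,92),1,'b');add("wrist",B(0,1),z3(632,94),1,'b')
    add("top",B(0,1),(222.2,200.7),1,'b');add("top",B(0,-1),(309.5,214.5),1,'b');add("top",B(1,-1),(324.5,147.5),1,'b')
    add("scene",B(0,-1),(330,241),1,'b');add("scene",B(1,-1),(410,261.3),1,'b');add("scene",B(1,1),(428,217),1,'b')
    for a,sg,px,py in ((a1,-1,88,293),(a1,1,596,293),(a2,-1,103,540),(a2,1,572,540)):
        add("wrist",np.array([PIV[0],0,PIV[2]])+h*N+a*U+sg*cc*Y,z3(px,py),1,'p')
    r+=[(l+.1)/.01*.5,ps/1.0]
    return (np.array(r),lab) if full else np.array(r)
v0=[640,35,.03,-.41,-.1,0,-100,105,117,8,-60,60,100,120,0]
f=least_squares(res,v0,loss='soft_l1');v=f.x
print(dict(zip("x0,y0,yaw,s,l,po,xf,xb,yb,zb,a1,a2,cc,h,ps".split(','),v.round(3))))
r,lab=res(v,True)
for i,t in enumerate(lab): print(t,r[2*i:2*i+2].round(1),end=' ')
J=f.jac;C=np.linalg.pinv(J.T@J);print("\nsd",np.sqrt(np.diag(C))[:6].round(3))
np.save("con.npy",v)
E
python3 fit.py
```

```text
Traceback (most recent call last):
  File "fit.py", line 29, in <module>
    f=least_squares(res,v0,loss='soft_l1');v=f.x
  File "fit.py", line 18, in res
    add("wrist",k,z5(72,188),1,'k');add("top",k,(285.2,183),1,'k');add("scene",k,(340.9,176.8),1,'k')
                                    ~~~^^^^^^^^^^^^^^^^^^^^^^^^^^^
  File "fit.py", line 16, in add
    def add(n,q,p,w=1,t=''): r.extend(w*(P[n](W(q))-np.array(p)));lab.append((t,n))
                                         ~~~~^^^^^^
  File "fit.py", line 6, in <lambda>
    P={"wrist":pw,"top":lambda X:proj("top",X),"scene":lambda X:proj("scene",X)}
                                 ~~~~^^^^^^^^^
  File "h.py", line 18, in proj
    c,T=cam(n);v=T[:3,:3]@np.array(X)+T[:3,3];return np.array([c["fx"]*v[0]/v[2]+c["cx"],c["fy"]*v[1]/v[2]+c["cy"]])
        ~~~^^^
  File "h.py", line 4, in cam
    c=ctrl.get_calibration(n);T=np.array(c["world_to_cam"]);return c,T
ValueError: time passes only in moves, steps and waits
```

```bash
sed -i 's/^def cam(n):/import functools\n@functools.cache\ndef cam(n):/' h.py; python3 fit.py
```

```text
{'x0': np.float64(643.838), 'y0': np.float64(34.373), 'yaw': np.float64(0.032), 's': np.float64(-0.394), 'l': np.float64(-0.11), 'po': np.float64(-2.213), 'xf': np.float64(-87.52), 'xb': np.float64(121.813), 'yb': np.float64(118.453), 'zb': np.float64(6.545), 'a1': np.float64(-50.929), 'a2': np.float64(48.988), 'cc': np.float64(94.305), 'h': np.float64(112.694), 'ps': np.float64(-0.043)}
('k', 'wrist') [-0.1 -0.1] ('k', 'top') [-0.2 -0.3] ('k', 'scene') [ 0.1 -0.2] ('s', 'wrist') [ 0.2 -0.5] ('s', 'wrist') [ 0.3 -0.3] ('s', 'wrist') [-0.1 -0.3] ('s', 'wrist') [-0.  -0.5] ('s', 'wrist') [0.  0.9] ('s', 'wrist') [0.3 1.1] ('s', 'wrist') [-0.1  0.9] ('s', 'wrist') [-0.6  1.1] ('s', 'wrist') [-0.  -0.3] ('s', 'wrist') [ 0.4 -0.5] ('s', 'wrist') [-0.8 -0.3] ('s', 'wrist') [ 0.  -0.5] ('s', 'wrist') [ 0.7 -0.5] ('s', 'wrist') [-0.3  1.1] ('b', 'wrist') [-0.1  0.4] ('b', 'wrist') [-0.3 -0.1] ('b', 'top') [-0.8 -0.6] ('b', 'top') [-0.3  0.9] ('b', 'top') [-0.6 -0.7] ('b', 'scene') [-0.4  0.3] ('b', 'scene') [-0.1  0.4] ('b', 'scene') [-0.4 -0. ] ('p', 'wrist') [ 0.1 -0.1] ('p', 'wrist') [-0.2  0. ] ('p', 'wrist') [-0.1  0. ] ('p', 'wrist') [0.2 0. ] 
sd [1.427 0.864 0.005 0.006 0.006 0.907]
```

```bash
cat >> h.py <<'E'
try:
    V=np.load("con.npy")
    RC=Ro.from_euler('z',V[2]);O=np.array([V[0],V[1],0])
except Exception: pass
W=lambda q:RC.apply(q)+O
def tool(s,tilt=0.,f=1.0):
    d=np.cos(f*s)*N+np.sin(f*s)*Y; x=np.cos(f*s)*Y-np.sin(f*s)*N
    z=-d;R=RC*Ro.from_matrix(np.column_stack([x,np.cross(z,x),z]))
    return R*Ro.from_rotvec([tilt,0,0])
def mv(s,l,back=0.,tilt=0.,f=1.,bias=(0,0,0),fwd=4.):
    R=tool(s,tilt,f);t=W(lev(s,l))+R.apply([0,0,fwd-back])+np.array(bias)
    o,r=to(t,R);return o.round(4).tolist(),r.round(3).tolist()
E
python3 - <<'E'
from h import *
s,l=V[3],V[4]
print(W(lev(s,l)),tool(s).as_matrix().round(3))
print(W([-69,0,333]))
for b in (110,0): print(mv(s,l,b))
print(ctrl.sense()["time_s"],ctrl.sense()["joint_pos"])
E
```

```text
[564.70664704 -36.30025293 171.28431331] [[-0.249  0.819  0.517]
 [ 0.916  0.026  0.4  ]
 [ 0.314  0.574 -0.757]]
[574.87235572  32.18794541 333.        ]
([-0.0891, 0.0185, 0.0756], [-0.004, 0.392, 0.0])
([-0.0471, 0.0189, 0.1773], [-0.004, 0.392, 0.0])
1.85 [-0.27493379 -0.2470939   2.05831445  0.25465262  0.76210176 -2.01218523]
```

Emit:
drive_tool(offset=[[-0.045,0.009,0.03],[-0.089,0.0185,0.0756],[-0.089,0.0185,0.0756],[-0.089,0.0185,0.0756],[-0.089,0.0185,0.0756],[-0.089,0.0185,0.0756]], delta_rot=[[-0.002,0.18,0],[-0.004,0.392,0],[-0.004,0.392,0],[-0.004,0.392,0],[-0.004,0.392,0],[-0.004,0.392,0]], grip=[-1,-1,-1,-1,-1,-1])

```text
time_s: 2.6
tcp_pos: [522.2, -61.7, 272.5]
ee_rot: [0.064, 0.622, 0.71, 0.324]
wrist_force: [-0.0, 0.1, -0.5]
opening: 85.2
```

```bash
python3 - <<'E'
from h import *
s,l=V[3],V[4]
ctrl.snapshot("wrist");ctrl.snapshot("wrist");ctrl.snapshot("wrist")
T=np.array(ctrl.get_calibration("wrist")["world_to_cam"]);st,p,R=pose();a=ctrl.snapshot("wrist");
cam.cache_clear();print("proj knob",proj("wrist",W(lev(s,l))))
print(st["time_s"],p,st["wrist_force"],st["joint_pos"].round(2));cv2.imwrite("pics/w4.png",a)
for b in (110,0): print(mv(s,l,b))
E
```

```text
proj knob [293.65474258 179.01943853]
2.75 [522.29428302 -62.29085984 273.02988895] [0.27328186 0.06277382 0.25282244] [-0.68  0.05  1.93  0.74  1.11 -2.7 ]
([-0.0189, -0.0224, 0.0045], [-0.033, 0.023, -0.025])
([-0.0163, -0.0188, 0.1144], [-0.033, 0.023, -0.025])
```

View pics/w4.png

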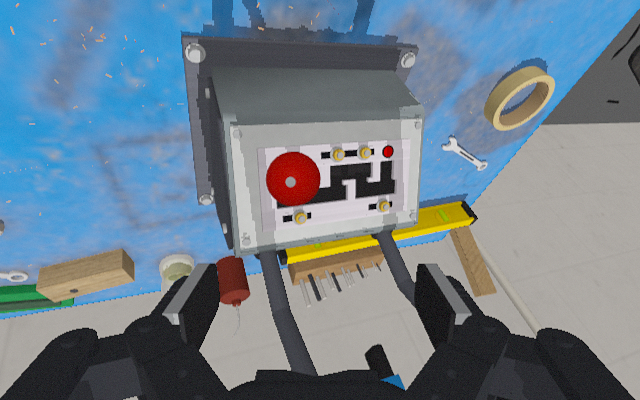

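```bash
python3 - <<'E'
import re
t=open("h.py").read()
t=t.replace("    d=np.cos(f*s)*N+np.sin(f*s)*Y; x=np.cos(f*s)*Y-np.sin(f*s)*N","    a=0.8*s+0.12\n    d=np.cos(a)*N+np.sin(a)*Y; x=np.cos(a)*Y-np.sin(a)*N")
open("h.py","w").write(t)
E
python3 - <<'E'
from h import *
s,l=V[3],V[4]
for b in (90,0): print(mv(s,l,b))
E
```

```text
([-0.0014, -0.0221, 0.0258], [-0.036, -0.176, -0.022])
([-0.0171, -0.0188, 0.1144], [-0.036, -0.176, -0.022])
```

Emit:
drive_tool(offset=[[-0.0014,-0.022,0.02],[-0.0014,-0.022,0.0258],[-0.006,-0.021,0.05],[-0.006,-0.021,0.05],[-0.006,-0.021,0.05],[-0.006,-0.021,0.05]], delta_rot=[[-0.036,-0.176,-0.022],[-0.036,-0.176,-0.022],[-0.036,-0.176,-0.022],[-0.036,-0.176,-0.022],[-0.036,-0.176,-0.022],[-0.036,-0.176,-0.022]], grip=[-1,-1,-1,-1,-1,-1])

```text
time_s: 3.55
tcp_pos: [531.2, -50.2, 221.6]
ee_rot: [0.142, 0.639, 0.702, 0.28]
wrist_force: [-0.5, 0.5, -0.5]
opening: 85.4
```

```bash
python3 - <<'E'
from h import *
s,l=V[3],V[4]
st,p,R=pose();print(st["time_s"],st["joint_pos"].round(2),st["qd"].round(2),st["wrist_force"])
for b in (65,0): print(mv(s,l,b))
E
```

```text
3.55 [-0.55  0.03  2.07  0.75  0.76 -2.69] [ 0.   -0.    0.01 -0.   -0.    0.  ] [-0.46329998  0.53334028 -0.46625315]
([0.0008, -0.0011, 0.001], [0.002, 0.0, 0.0])
([0.0009, -0.0012, 0.066], [0.002, 0.0, 0.0])
```

```bash
sed -i 's/a=0.8\*s+0.12/a=0.7*s+0.2/' h.py; python3 - <<'E'
from h import *
s,l=V[3],V[4]
for b in (65,0): print(mv(s,l,b))
E
```

```text
([0.0081, -0.0011, 0.0015], [0.002, -0.119, 0.0])
([0.0004, -0.0012, 0.066], [0.002, -0.119, 0.0])
```

Emit:
drive_tool(offset=[[0.008,-0.001,0.0015],[0.006,-0.001,0.02],[0.0035,-0.001,0.04],[0.0004,-0.001,0.066],[0.0004,-0.001,0.066],[0.0004,-0.001,0.066],[0.0004,-0.001,0.066]], delta_rot=[[0,-0.119,0],[0,-0.119,0],[0,-0.119,0],[0,-0.119,0],[0,-0.119,0],[0,-0.119,0],[0,-0.119,0]], grip=[-1,-1,-1,-1,-1,-1,-1])

```text
time_s: 4.42
tcp_pos: [567.2, -36.3, 169.3]
ee_rot: [0.185, 0.655, 0.692, 0.242]
wrist_force: [0.4, -0.7, -0.3]
opening: 85.7
```

```bash
python3 - <<'E'
from h import *
s,l=V[3],V[4]
st,p,R=pose();print(st["time_s"],st["joint_pos"].round(2),st["wrist_force"],mv(s,l,0))
cv2.imwrite("pics/w5.png",ctrl.snapshot("wrist"))
E
```

```text
4.425 [-0.37  0.12  2.12  0.73  0.45 -2.59] [ 0.41977962 -0.66119947 -0.26772755] ([0.0003, -0.0009, 0.0009], [0.003, 0.001, 0.0])
```

View pics/w5.png

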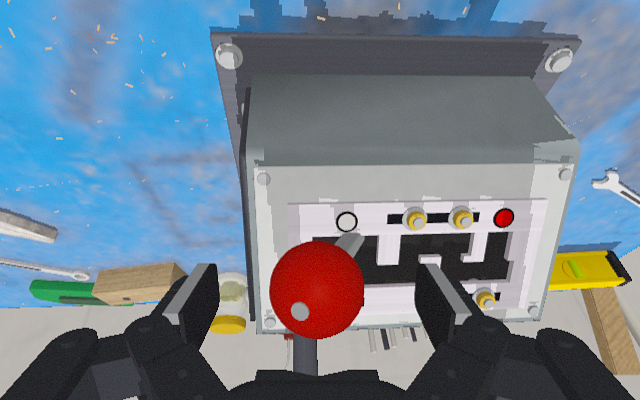

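Emit:
drive_tool(offset=[[0,-0.001,0.001],[0,-0.001,0.001],[0,-0.001,0.001],[0,-0.001,0.001],[0,-0.001,0.001],[0,-0.001,0.001]], delta_rot=[[0,0,0],[0,0,0],[0,0,0],[0,0,0],[0,0,0],[0,0,0]], grip=[-0.5,0,0.3,0.3,0.3,0.3])

```text
time_s: 5.22
tcp_pos: [566.9, -36.6, 168.3]
ee_rot: [0.185, 0.655, 0.692, 0.242]
wrist_force: [-4.4, -2.0, 4.8]
opening: 36.7
```

```bash
python3 - <<'E'
from h import *
s,l=V[3],V[4]
st,p,R=pose();print(st["time_s"],st["opening"],st["wrist_force"],st["torque"],mv(s,l,0))
a=ctrl.snapshot("wrist");st=ctrl.sense();print(st["opening"],st["wrist_force"])
cv2.imwrite("pics/w6.png",a)
E
```

```text
5.225 36.68099945101274 [-4.42408686 -2.03927387  4.77274711] [-0.2584791   0.4640904  -0.16973927] ([0.0007, -0.0, 0.0003], [0.004, 0.002, 0.001])
36.7601251847552 [-4.9186307  -2.92381854  4.05871009]
```

View pics/w6.png

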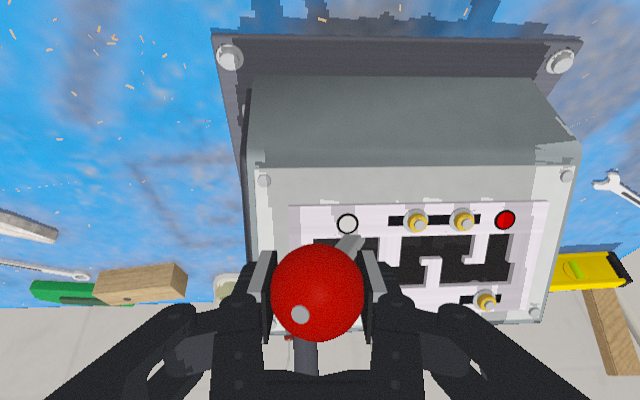

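Emit:
drive_tool(offset=[[0.0007,0,0],[0.0007,0,0.005],[0.0007,0,0.005],[0.0007,0,0.005],[0.0007,0,0.005],[0.0007,0,0.005]], delta_rot=[[0,0,0],[0,0,0],[0,0,0],[0,0,0],[0,0,0],[0,0,0]], grip=[-0.2,-0.2,0.0,0.3,0.3,0.3])

```text
time_s: 6.02
tcp_pos: [569.6, -35.8, 164.1]
ee_rot: [0.186, 0.655, 0.692, 0.241]
wrist_force: [-2.2, -3.1, 0.8]
opening: 36.5
```

```bash
python3 - <<'E'
from h import *
s,l=V[3],V[4]
st,p,R=pose();print(st["time_s"],st["opening"],st["wrist_force"],st["torque"],mv(s,l,0))
E
```

```text
6.025 36.490505138323364 [-2.17687587 -3.14278142  0.75493241] [-0.42472696  0.52825393 -0.20852581] ([0.0003, 0.0001, -0.0047], [0.004, 0.003, 0.001])
```

```bash
sed -i 's/fwd=4\.)/fwd=8.7)/' h.py; cat >> h.py <<'E'
def path(*wps):
    s,p,R=pose();print(round(s["time_s"],2),"F u,y,n",[round(float(RC.inv().apply(s["wrist_force"])@a),1) for a in (U,Y,N)],"op",round(s["opening"],1),"est",est())
    for w in wps: print(w,*mv(*w))
def est(fwd=8.7):
    # s,l estimate from TCP
    s,p,R=pose();k=RC.inv().apply(p-R.apply([0,0,fwd])-O)-PIV;r=np.linalg.norm(k)
    return [round(float(x),3) for x in (np.arctan2(k@Y,k@N),np.arcsin(k@U/r),r)]
E
python3 - <<'E'
from h import *
s=V[3]
path((s,-.06),(s,-0.01),(s,.04),(s,.08))
E
```

```text
6.03 F u,y,n [-1.4, -3.1, 1.9] op 36.5 est [-0.395, -0.11, 205.111]
(np.float64(-0.393514459183672), -0.06) [0.0, 0.0103, -0.0008] [0.004, 0.003, 0.001]
(np.float64(-0.393514459183672), -0.01) [-0.0001, 0.0205, -0.0011] [0.004, 0.003, 0.001]
(np.float64(-0.393514459183672), 0.04) [-0.0, 0.0308, -0.0009] [0.004, 0.003, 0.001]
(np.float64(-0.393514459183672), 0.08) [0.0001, 0.039, -0.0004] [0.004, 0.003, 0.001]
```

Emit:
drive_tool(offset=[[0,0.005,-0.0004],[0,0.0103,-0.0008],[0,0.0155,-0.001],[0,0.0205,-0.0011],[0,0.0257,-0.001],[0,0.0308,-0.0009],[0,0.035,-0.0006],[0,0.039,-0.0004],[0,0.039,-0.0004],[0,0.039,-0.0004]], delta_rot=[[0,0,0],[0,0,0],[0,0,0],[0,0,0],[0,0,0],[0,0,0],[0,0,0],[0,0,0],[0,0,0],[0,0,0]], grip=[0.3,0.3,0.3,0.3,0.3,0.3,0.3,0.3,0.3,0.3])

```text
time_s: 7.28
tcp_pos: [598.8, -34.1, 185.0]
ee_rot: [0.183, 0.655, 0.693, 0.24]
wrist_force: [-9.6, -4.4, 0.8]
opening: 36.5
```

```bash
python3 - <<'E'
from h import *
s=V[3]
path((s,.09),(s,.1))
cv2.imwrite("pics/w7.png",ctrl.snapshot("wrist"))
E
```

```text
7.28 F u,y,n [-7.5, -4.1, 6.3] op 36.5 est [-0.391, 0.066, 204.343]
(np.float64(-0.393514459183672), 0.09) [-0.0007, 0.005, -0.0001] [-0.001, 0.001, 0.002]
(np.float64(-0.393514459183672), 0.1) [-0.0006, 0.0071, 0.0001] [-0.001, 0.001, 0.002]
```

View pics/w7.png

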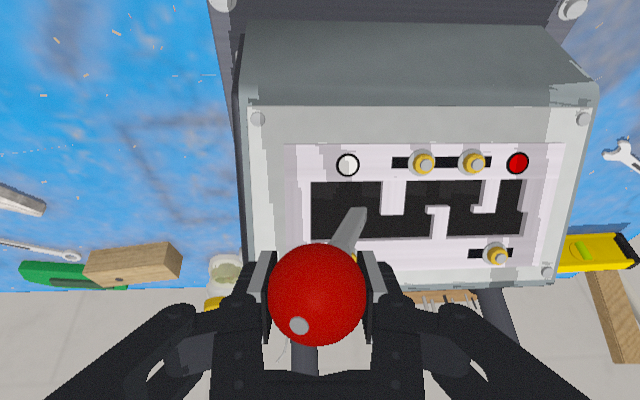

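Emit:
drive_tool(offset=[[0,0.004,0],[0,0.0055,0],[0,0.007,0],[0,0.0085,0],[0,0.0085,0]], delta_rot=[[0,0,0],[0,0,0],[0,0,0],[0,0,0],[0,0,0]], grip=[0.3,0.3,0.3,0.3,0.3])

```text
time_s: 7.95
tcp_pos: [602.7, -33.7, 187.4]
ee_rot: [0.181, 0.655, 0.694, 0.238]
wrist_force: [-10.3, -6.6, 0.4]
opening: 36.4
```

```bash
python3 - <<'E'
from h import *
path((-.36,.1),(-.3,.1),(-.2,.1),(-.12,.1))
E
```

```text
7.95 F u,y,n [-8.3, -6.3, 6.4] op 36.4 est [-0.39, 0.089, 204.309]
(-0.36, 0.1) [0.0055, 0.0025, -0.0023] [-0.008, -0.024, 0.003]
(-0.3, 0.1) [0.0169, 0.0025, -0.0054] [-0.008, -0.066, 0.004]
(-0.2, 0.1) [0.0364, 0.0025, -0.009] [-0.008, -0.136, 0.004]
(-0.12, 0.1) [0.0522, 0.0026, -0.0104] [-0.008, -0.192, 0.004]
```

Emit:
drive_tool(offset=[[0.0045,0.0035,-0.0015],[0.009,0.0035,-0.003],[0.0135,0.0035,-0.0045],[0.018,0.0035,-0.0057],[0.0205,0.0035,-0.0063],[0.0205,0.0035,-0.0063]], delta_rot=[[-0.004,-0.017,0],[-0.008,-0.035,0.002],[-0.008,-0.053,0.002],[-0.008,-0.07,0.004],[-0.008,-0.08,0.004],[-0.008,-0.08,0.004]], grip=[0.3,0.3,0.3,0.3,0.3,0.3])

```text
time_s: 8.7
tcp_pos: [597.2, -12.6, 193.3]
ee_rot: [0.207, 0.664, 0.686, 0.213]
wrist_force: [-8.3, -2.6, 0.7]
opening: 36.8
```

```bash
python3 - <<'E'
from h import *
path((-.25,.095),(-.2,.095),(-.12,.095))
E
```

```text
8.7 F u,y,n [-6.5, -2.3, 5.4] op 36.8 est [-0.276, 0.086, 204.296]
(-0.25, 0.095) [0.0048, 0.002, -0.0019] [-0.007, -0.023, 0.0]
(-0.2, 0.095) [0.0144, 0.002, -0.0042] [-0.007, -0.058, 0.0]
(-0.12, 0.095) [0.03, 0.002, -0.0069] [-0.007, -0.114, 0.001]
```

Emit:
drive_tool(offset=[[0.005,0.0035,-0.0018],[0.01,0.0035,-0.0032],[0.0145,0.0035,-0.0043],[0.019,0.0035,-0.0052],[0.0235,0.0035,-0.006],[0.027,0.0035,-0.0065],[0.03,0.0035,-0.007],[0.03,0.0035,-0.007]], delta_rot=[[-0.007,-0.02,0],[-0.007,-0.04,0],[-0.007,-0.058,0],[-0.007,-0.075,0],[-0.007,-0.09,0],[-0.007,-0.102,0],[-0.007,-0.114,0],[-0.007,-0.114,0]], grip=[0.3,0.3,0.3,0.3,0.3,0.3,0.3,0.3])

```text
time_s: 9.7
tcp_pos: [591.1, 17.0, 198.1]
ee_rot: [0.246, 0.676, 0.673, 0.173]
wrist_force: [-8.4, -3.9, 1.5]
opening: 36.7
```

```bash
python3 - <<'E'
from h import *
path((-.1,.095),(-.08,.095),(-.06,.095))
cv2.imwrite("pics/w8.png",ctrl.snapshot("wrist")[150:350,200:600])
E
```

```text
9.7 F u,y,n [-6.2, -3.6, 6.1] op 36.7 est [-0.121, 0.078, 204.801]
(-0.1, 0.095) [0.0041, 0.0035, -0.0009] [-0.01, -0.013, 0.002]
(-0.08, 0.095) [0.008, 0.0035, -0.0018] [-0.01, -0.027, 0.002]
(-0.06, 0.095) [0.0119, 0.0035, -0.0025] [-0.01, -0.041, 0.002]
```

View pics/w8.png

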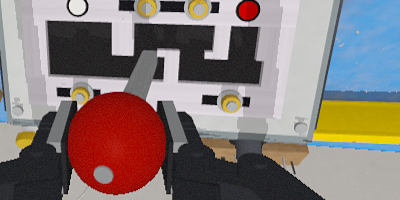

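Emit:
drive_tool(offset=[[0.003,0.005,-0.0008],[0.006,0.005,-0.0013],[0.009,0.005,-0.002],[0.012,0.005,-0.0025],[0.012,0.005,-0.0025]], delta_rot=[[-0.01,-0.01,0.002],[-0.01,-0.02,0.002],[-0.01,-0.03,0.002],[-0.01,-0.03,0.002],[-0.01,-0.03,0.002]], grip=[0.3,0.3,0.3,0.3,0.3])

```text
time_s: 10.38
tcp_pos: [589.8, 25.7, 198.6]
ee_rot: [0.257, 0.679, 0.669, 0.16]
wrist_force: [-6.1, -15.1, 0.2]
opening: 36.6
```

```bash
python3 - <<'E'
from h import *
path((-.1,.095),(-.08,.095),(-.06,.095))
E
```

```text
10.38 F u,y,n [-5.3, -14.9, 4.0] op 36.6 est [-0.077, 0.076, 204.829]
(-0.1, 0.095) [-0.0044, 0.004, 0.0012] [-0.014, 0.024, 0.002]
(-0.08, 0.095) [-0.0005, 0.004, 0.0003] [-0.014, 0.01, 0.002]
(-0.06, 0.095) [0.0033, 0.004, -0.0006] [-0.014, -0.004, 0.002]
```

Emit:
drive_tool(offset=[[-0.004,0.004,0.001],[-0.0075,0.004,0.002],[-0.0102,0.004,0.0027],[-0.0102,0.004,0.0027],[-0.0102,0.004,0.0027]], delta_rot=[[-0.01,0.02,0.002],[-0.014,0.04,0.002],[-0.014,0.045,0.002],[-0.014,0.045,0.002],[-0.014,0.045,0.002]], grip=[0.3,0.3,0.3,0.3,0.3])

```text
time_s: 11.0
tcp_pos: [590.2, 14.6, 197.1]
ee_rot: [0.243, 0.676, 0.673, 0.176]
wrist_force: [-9.7, -5.0, 1.7]
opening: 36.6
```

```bash
python3 - <<'E'
from h import *
path((-.127,.05),(-.127,.0),(-.127,-.05),(-.127,-.09))
E
```

```text
11.0 F u,y,n [-7.1, -4.7, 7.0] op 36.6 est [-0.133, 0.071, 204.817]
(-0.127, 0.05) [0.0011, -0.0043, -0.0007] [-0.01, -0.001, -0.001]
(-0.127, 0.0) [0.001, -0.0146, -0.0008] [-0.01, -0.001, -0.001]
(-0.127, -0.05) [0.0011, -0.0248, -0.0005] [-0.01, -0.001, -0.001]
(-0.127, -0.09) [0.0012, -0.033, 0.0001] [-0.01, -0.001, -0.001]
```

Emit:
drive_tool(offset=[[0.0025,0.0015,-0.0006],[0.0025,-0.0025,-0.0006],[0.0025,-0.0065,-0.0006],[0.0025,-0.0105,-0.0006],[0.0025,-0.0135,-0.0006],[0.0025,-0.0135,-0.0006]], delta_rot=[[-0.01,-0.001,0],[-0.01,-0.001,0],[-0.01,-0.001,0],[-0.01,-0.001,0],[-0.01,-0.001,0],[-0.01,-0.001,0]], grip=[0.3,0.3,0.3,0.3,0.3,0.3])

```text
time_s: 11.75
tcp_pos: [576.2, 16.0, 188.3]
ee_rot: [0.245, 0.676, 0.672, 0.177]
wrist_force: [-7.1, -6.6, 3.3]
opening: 36.5
```

```bash
python3 - <<'E'
from h import *
path((-.127,-.05),(-.127,-.09))
E
```

```text
11.75 F u,y,n [-4.1, -6.4, 6.9] op 36.5 est [-0.124, -0.009, 204.86]
(-0.127, -0.05) [-0.0006, -0.0083, 0.0003] [-0.006, 0.001, -0.003]
(-0.127, -0.09) [-0.0005, -0.0165, 0.0009] [-0.006, 0.001, -0.003]
```

Emit:
drive_tool(offset=[[0.001,-0.003,0.0002],[0.001,-0.007,0.0003],[0.001,-0.011,0.0005],[0.001,-0.015,0.0008],[0.001,-0.0165,0.0009],[0.001,-0.0165,0.0009]], delta_rot=[[-0.006,0.001,-0.003],[-0.006,0.001,-0.003],[-0.006,0.001,-0.003],[-0.006,0.001,-0.003],[-0.006,0.001,-0.003],[-0.006,0.001,-0.003]], grip=[0.3,0.3,0.3,0.3,0.3,0.3])

```text
time_s: 12.5
tcp_pos: [561.6, 16.3, 177.6]
ee_rot: [0.246, 0.675, 0.672, 0.178]
wrist_force: [-6.2, -3.4, 4.8]
opening: 36.6
```

```bash
python3 - <<'E'
from h import *
path((-.127,-.09),(-.08,-.09),(0.0,-.09),(.1,-.09))
cv2.imwrite("pics/w9.png",ctrl.snapshot("wrist")[150:350,200:600])
E
```

```text
12.5 F u,y,n [-2.4, -3.2, 7.5] op 36.6 est [-0.12, -0.097, 205.27]
(-0.127, -0.09) [-0.0013, 0.0016, 0.0004] [-0.003, 0.0, -0.001]
(-0.08, -0.09) [0.0078, 0.0015, -0.0016] [-0.003, -0.033, -0.001]
(0.0, -0.09) [0.0234, 0.0015, -0.0041] [-0.003, -0.089, -0.001]
(0.1, -0.09) [0.0432, 0.0015, -0.0054] [-0.003, -0.159, -0.001]
```

View pics/w9.png

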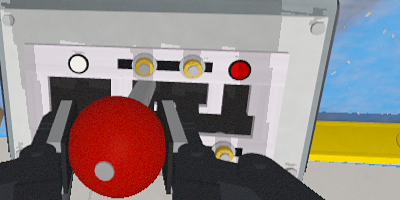

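Emit:
drive_tool(offset=[[0.004,0.001,-0.0008],[0.008,0.001,-0.0016],[0.012,0.001,-0.0023],[0.016,0.001,-0.003],[0.016,0.001,-0.003]], delta_rot=[[-0.003,-0.015,0],[-0.003,-0.033,0],[-0.003,-0.048,0],[-0.003,-0.06,0],[-0.003,-0.06,0]], grip=[0.3,0.3,0.3,0.3,0.3])

```text
time_s: 13.18
tcp_pos: [559.8, 32.5, 178.2]
ee_rot: [0.266, 0.68, 0.665, 0.157]
wrist_force: [-5.0, -0.6, 0.4]
opening: 36.9
```

```bash
python3 - <<'E'
from h import *
path((0.0,-.09),(.05,-.09),(.1,-.09))
E
```

```text
13.18 F u,y,n [-3.9, -0.5, 3.2] op 36.9 est [-0.038, -0.101, 205.184]
(0.0, -0.09) [0.0073, 0.0023, -0.0015] [-0.004, -0.028, -0.001]
(0.05, -0.09) [0.0171, 0.0023, -0.003] [-0.004, -0.063, -0.0]
(0.1, -0.09) [0.027, 0.0023, -0.004] [-0.004, -0.098, -0.0]
```

Emit:
drive_tool(offset=[[0.005,0.0025,-0.001],[0.01,0.0025,-0.002],[0.0145,0.0025,-0.0026],[0.019,0.0025,-0.0032],[0.023,0.0025,-0.0037],[0.027,0.0025,-0.004],[0.027,0.0025,-0.004]], delta_rot=[[-0.004,-0.018,0],[-0.004,-0.036,0],[-0.004,-0.054,0],[-0.004,-0.07,0],[-0.004,-0.084,0],[-0.004,-0.098,0],[-0.004,-0.098,0]], grip=[0.3,0.3,0.3,0.3,0.3,0.3,0.3])

```text
time_s: 14.05
tcp_pos: [559.6, 58.4, 178.5]
ee_rot: [0.3, 0.688, 0.65, 0.122]
wrist_force: [-6.7, -3.1, 3.8]
opening: 36.8
```

```bash
python3 - <<'E'
from h import *
path((0.1,-.09),(.141,-.09),(.16,-.09))
E
```

```text
14.05 F u,y,n [-3.4, -2.9, 7.0] op 36.8 est [0.093, -0.097, 205.532]
(0.1, -0.09) [0.0015, 0.0016, 0.0001] [-0.004, 0.004, -0.0]
(0.141, -0.09) [0.0095, 0.0016, -0.0012] [-0.004, -0.025, -0.0]
(0.16, -0.09) [0.0132, 0.0016, -0.0016] [-0.004, -0.038, -0.0]
```

Now I'll feel for the tooth 3 stop.

Emit:
drive_tool(offset=[[0.004,0.0025,-0.0005],[0.0075,0.0025,-0.001],[0.011,0.0025,-0.0015],[0.0135,0.0025,-0.0017],[0.0135,0.0025,-0.0017]], delta_rot=[[-0.004,-0.01,0],[-0.004,-0.018,0],[-0.004,-0.025,0],[-0.004,-0.028,0],[-0.004,-0.028,0]], grip=[0.3,0.3,0.3,0.3,0.3])

```text
time_s: 14.68
tcp_pos: [559.9, 67.8, 177.6]
ee_rot: [0.311, 0.69, 0.645, 0.108]
wrist_force: [-5.1, -8.5, 3.1]
opening: 36.5
```

```bash
python3 - <<'E'
from h import *
path((0.088,-.09),(.141,-.09))
E
```

```text
14.68 F u,y,n [-2.6, -8.3, 5.6] op 36.5 est [0.141, -0.097, 205.578]
(0.088, -0.09) [-0.0101, 0.0016, 0.0025] [-0.006, 0.05, 0.0]
(0.141, -0.09) [0.0002, 0.0016, 0.0004] [-0.006, 0.013, 0.0]
```

Emit:
drive_tool(offset=[[-0.004,0.0016,0.001],[-0.0075,0.0016,0.002],[-0.0098,0.0016,0.0025],[-0.0098,0.0016,0.0025],[-0.0098,0.0016,0.0025]], delta_rot=[[-0.006,0.02,0],[-0.006,0.035,0],[-0.006,0.05,0],[-0.006,0.05,0],[-0.006,0.05,0]], grip=[0.3,0.3,0.3,0.3,0.3])

```text
time_s: 15.3
tcp_pos: [559.5, 56.4, 178.6]
ee_rot: [0.297, 0.687, 0.651, 0.126]
wrist_force: [-6.0, -1.8, 3.4]
opening: 36.5
```

```bash
python3 - <<'E'
from h import *
path((0.088,-.05),(.088,0.),(.088,.05),(.088,.09))
E
```

```text
15.3 F u,y,n [-3.0, -1.6, 6.3] op 36.5 est [0.083, -0.098, 205.576]
(0.088, -0.05) [0.001, 0.0099, -0.0004] [-0.003, 0.003, -0.0]
(0.088, 0.0) [0.001, 0.0201, -0.0007] [-0.003, 0.003, -0.0]
(0.088, 0.05) [0.001, 0.0304, -0.0004] [-0.003, 0.003, -0.0]
(0.088, 0.09) [0.0011, 0.0385, 0.0001] [-0.003, 0.003, -0.0]
```

Emit:
drive_tool(offset=[[0.0018,0.004,-0.0003],[0.0018,0.008,-0.0004],[0.0018,0.012,-0.0005],[0.0018,0.016,-0.0006],[0.0018,0.02,-0.0007],[0.0018,0.0225,-0.0007],[0.0018,0.0225,-0.0007]], delta_rot=[[-0.003,0.003,0],[-0.003,0.003,0],[-0.003,0.003,0],[-0.003,0.003,0],[-0.003,0.003,0],[-0.003,0.003,0],[-0.003,0.003,0]], grip=[0.3,0.3,0.3,0.3,0.3,0.3,0.3])

```text
time_s: 16.18
tcp_pos: [575.0, 57.2, 190.4]
ee_rot: [0.296, 0.687, 0.652, 0.124]
wrist_force: [-10.4, -1.3, 4.6]
opening: 36.6
```

```bash
python3 - <<'E'
from h import *
path((.088,.05),(.088,.09))
E
```

```text
16.18 F u,y,n [-5.9, -1.0, 9.8] op 36.6 est [0.084, -0.003, 205.382]
(0.088, 0.05) [0.0009, 0.0109, 0.0004] [-0.006, 0.004, 0.001]
(0.088, 0.09) [0.001, 0.0191, 0.0009] [-0.006, 0.004, 0.001]
```

Emit:
drive_tool(offset=[[0.0015,0.006,0.0003],[0.0015,0.01,0.0004],[0.0015,0.014,0.0006],[0.0015,0.018,0.0008],[0.0015,0.0215,0.001],[0.0015,0.0225,0.001],[0.0015,0.0225,0.001]], delta_rot=[[-0.006,0.004,0],[-0.006,0.004,0],[-0.006,0.004,0],[-0.006,0.004,0],[-0.006,0.004,0],[-0.006,0.004,0],[-0.006,0.004,0]], grip=[0.3,0.3,0.3,0.3,0.3,0.3,0.3])

```text
time_s: 17.05
tcp_pos: [590.7, 57.5, 200.3]
ee_rot: [0.295, 0.687, 0.652, 0.124]
wrist_force: [-11.6, 0.3, 5.5]
opening: 36.5
```

```bash
python3 - <<'E'
from h import *
path((.15,.095),(.2,.095),(.25,.095),(.3,.095))
E
```

```text
17.05 F u,y,n [-6.3, 0.7, 11.1] op 36.5 est [0.084, 0.088, 205.282]
(0.15, 0.095) [0.0131, 0.0015, -0.0016] [-0.007, -0.04, -0.0]
(0.2, 0.095) [0.023, 0.0015, -0.0025] [-0.007, -0.075, 0.0]
(0.25, 0.095) [0.0329, 0.0015, -0.003] [-0.007, -0.11, 0.0]
(0.3, 0.095) [0.0428, 0.0015, -0.0029] [-0.007, -0.145, 0.0]
```

Emit:
drive_tool(offset=[[0.004,0.004,-0.001],[0.008,0.004,-0.002],[0.012,0.004,-0.0025],[0.015,0.004,-0.003],[0.015,0.004,-0.003]], delta_rot=[[-0.007,-0.012,0],[-0.007,-0.025,0],[-0.007,-0.04,0],[-0.007,-0.05,0],[-0.007,-0.05,0]], grip=[0.3,0.3,0.3,0.3,0.3])

```text
time_s: 17.68
tcp_pos: [589.8, 70.4, 198.5]
ee_rot: [0.312, 0.691, 0.644, 0.104]
wrist_force: [-8.5, -3.0, -1.9]
opening: 36.2
```

```bash
python3 - <<'E'
from h import *
path((.2,.095),(.25,.095),(.3,.095))
E
```

```text
17.68 F u,y,n [-8.1, -2.8, 3.4] op 36.2 est [0.15, 0.081, 205.351]
(0.2, 0.095) [0.0101, 0.003, -0.0009] [-0.011, -0.019, 0.001]
(0.25, 0.095) [0.02, 0.003, -0.0019] [-0.011, -0.054, 0.001]
(0.3, 0.095) [0.0299, 0.003, -0.0024] [-0.011, -0.089, 0.001]
```

Emit:
drive_tool(offset=[[0.005,0.005,-0.0004],[0.01,0.005,-0.0008],[0.015,0.005,-0.0014],[0.02,0.005,-0.0018],[0.0255,0.005,-0.0022],[0.031,0.005,-0.0024],[0.031,0.005,-0.0024]], delta_rot=[[-0.011,-0.01,0],[-0.011,-0.019,0],[-0.011,-0.036,0],[-0.011,-0.054,0],[-0.011,-0.072,0],[-0.011,-0.089,0],[-0.011,-0.089,0]], grip=[0.3,0.3,0.3,0.3,0.3,0.3,0.3])

```text
time_s: 18.55
tcp_pos: [593.7, 98.6, 193.8]
ee_rot: [0.344, 0.695, 0.628, 0.072]
wrist_force: [-10.5, -0.7, 5.1]
opening: 36.4
```

```bash
python3 - <<'E'
from h import *
path((.304,.095),(.357,.095),(.375,.095))
cv2.imwrite("pics/w10.png",ctrl.snapshot("wrist")[150:350,200:600])
E
```

```text
18.55 F u,y,n [-5.7, -0.4, 10.2] op 36.4 est [0.295, 0.087, 205.099]
(0.304, 0.095) [0.002, 0.0018, 0.0] [-0.008, 0.003, 0.001]
(0.357, 0.095) [0.0124, 0.0018, -0.0009] [-0.008, -0.034, 0.001]
(0.375, 0.095) [0.016, 0.0018, -0.0011] [-0.008, -0.046, 0.001]
```

View pics/w10.png

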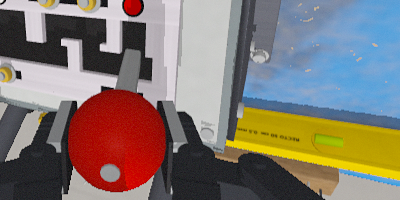

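Past tooth 3. I'll feel for the end stop to confirm the position.

Emit:
drive_tool(offset=[[0.004,0.0045,-0.0005],[0.008,0.0045,-0.0008],[0.012,0.0045,-0.0015],[0.0155,0.0045,-0.0018],[0.0155,0.0045,-0.0018]], delta_rot=[[-0.008,-0.01,0],[-0.008,-0.02,0],[-0.008,-0.03,0],[-0.008,-0.034,0],[-0.008,-0.034,0]], grip=[0.3,0.3,0.3,0.3,0.3])

```text
time_s: 19.23
tcp_pos: [594.9, 110.0, 191.0]
ee_rot: [0.356, 0.697, 0.62, 0.057]
wrist_force: [-12.6, -5.1, 6.6]
opening: 36.7
```

```bash
python3 - <<'E'
from h import *
path((.304,.08),(.357,.095),(.375,.095))
E
```

```text
19.23 F u,y,n [-6.7, -4.7, 12.7] op 36.7 est [0.354, 0.085, 205.631]
(0.304, 0.08) [-0.0096, -0.001, 0.0019] [-0.009, 0.046, -0.0]
(0.357, 0.095) [0.0008, 0.0021, 0.0007] [-0.009, 0.009, 0.0]
(0.375, 0.095) [0.0044, 0.0021, 0.0004] [-0.009, -0.004, 0.0]
```

Emit:
drive_tool(offset=[[-0.004,0.002,0.0],[-0.0075,0.002,0.0007],[-0.0098,0.001,0.001],[-0.0098,0.0,0.001],[-0.0098,0.0,0.001]], delta_rot=[[-0.009,0.02,0],[-0.009,0.035,0],[-0.009,0.046,0],[-0.009,0.046,0],[-0.009,0.046,0]], grip=[0.3,0.3,0.3,0.3,0.3])

```text
time_s: 19.85
tcp_pos: [590.6, 100.5, 192.1]
ee_rot: [0.343, 0.695, 0.627, 0.074]
wrist_force: [-8.6, 2.5, 2.0]
opening: 36.5
```

```bash
python3 - <<'E'
from h import *
path((.304,.04),(.304,0),(.304,-.05),(.304,-.095))
E
```

```text
19.85 F u,y,n [-5.8, 2.8, 6.5] op 36.5 est [0.303, 0.07, 205.744]
(0.304, 0.04) [0.0003, -0.0061, 0.0004] [-0.006, -0.0, -0.002]
(0.304, 0) [0.0002, -0.0143, 0.0003] [-0.006, -0.0, -0.002]
(0.304, -0.05) [0.0002, -0.0245, 0.0006] [-0.006, -0.0, -0.002]
(0.304, -0.095) [0.0003, -0.0337, 0.0013] [-0.006, -0.0, -0.002]
```

Emit:
drive_tool(offset=[[0.0003,-0.003,0],[0.0003,-0.007,0],[0.0003,-0.011,0],[0.0003,-0.015,0],[0.0003,-0.019,0],[0.0003,-0.019,0]], delta_rot=[[-0.006,0,0],[-0.006,0,0],[-0.006,0,0],[-0.006,0,0],[-0.006,0,0],[-0.006,0,0]], grip=[0.3,0.3,0.3,0.3,0.3,0.3])

```text
time_s: 20.6
tcp_pos: [573.4, 100.3, 180.5]
ee_rot: [0.344, 0.695, 0.626, 0.075]
wrist_force: [-6.8, 0.6, 3.9]
opening: 36.7
```

```bash
python3 - <<'E'
from h import *
path((.304,-.05),(.304,-.1))
E
```

```text
20.6 F u,y,n [-3.4, 0.8, 7.1] op 36.7 est [0.304, -0.031, 205.78]
(0.304, -0.05) [0.0001, -0.0038, 0.0009] [-0.003, -0.0, -0.004]
(0.304, -0.1) [0.0001, -0.014, 0.0017] [-0.003, -0.0, -0.004]
```

Emit:
drive_tool(offset=[[0,-0.003,0],[0,-0.006,0],[0,-0.009,0.0002],[0,-0.012,0.0004],[0,-0.0145,0.0006],[0,-0.0145,0.0006],[0,-0.0145,0.0006]], delta_rot=[[-0.003,0,0],[-0.003,0,0],[-0.003,0,0],[-0.003,0,0],[-0.003,0,0],[-0.003,0,0],[-0.003,0,0]], grip=[0.3,0.3,0.3,0.3,0.3,0.3,0.3])

```text
time_s: 21.48
tcp_pos: [562.3, 99.9, 171.9]
ee_rot: [0.345, 0.695, 0.626, 0.076]
wrist_force: [2.0, -1.0, -2.6]
opening: 36.3
```

```bash
python3 - <<'E'
from h import *
path((.304,-.1))
cv2.imwrite("pics/w11.png",ctrl.snapshot("wrist")[150:350,200:600])
E
```

```text
21.48 F u,y,n [0.1, -1.0, -3.3] op 36.3 est [0.305, -0.1, 206.037]
(0.304, -0.1) [-0.0001, 0.0, 0.0011] [0.001, -0.001, -0.003]
```

View pics/w11.png

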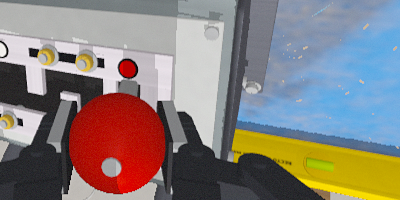

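The lever is at the near stop, with the force across the gate at about 0. I'll release and back out along the tool axis.

Emit:
drive_tool(offset=[[0,0,0],[0,0,0],[0,0,0],[0,0,0],[0,0,-0.01],[0,0,-0.03],[0,0,-0.06],[0,0,-0.1],[0,0,-0.13],[0,0,-0.13]], delta_rot=[[0,0,0],[0,0,0],[0,0,0],[0,0,0],[0,0,0],[0,0,0],[0,0,0],[0,0,0],[0,0,0],[0,0,0]], grip=[-0.2,-0.6,-1,-1,-1,-1,-1,-1,-1,-1])

```text
time_s: 22.78
tcp_pos: [492.3, 151.2, 271.9]
ee_rot: [0.345, 0.694, 0.626, 0.079]
wrist_force: [-0.1, -0.1, -0.0]
opening: 85.3
```

```bash
python3 - <<'E'
from h import *
ctrl.snapshot("top");ctrl.snapshot("top")
st,p,R=pose();print(st["time_s"],p,st["wrist_force"],st["opening"])
a=ctrl.snapshot("wrist");cv2.imwrite("pics/w12.png",a)
b=ctrl.snapshot("top");cv2.imwrite("pics/t12.png",b);c=ctrl.snapshot("scene");cv2.imwrite("pics/s12.png",c)
cv2.imwrite("pics/s12z.png",cv2.resize(c[70:270,310:450],(420,600),interpolation=cv2.INTER_CUBIC))
for s,l in ((.304,-.1),(.304,-.06)): cam.cache_clear();print([proj(n,W(lev(s,l))).round(1) for n in ("wrist","top","scene")])
E
```

```text
22.875 [492.03406966 149.88741959 269.4133623 ] [-0.45449645 -0.21609751  0.08870595] 85.4150639058217
[array([317.1, 200.9]), array([223.5, 172. ]), array([358.6, 156.1])]
[array([317. , 211.3]), array([223.7, 168.4]), array([360.8, 154.7])]
```

View pics/w12.png

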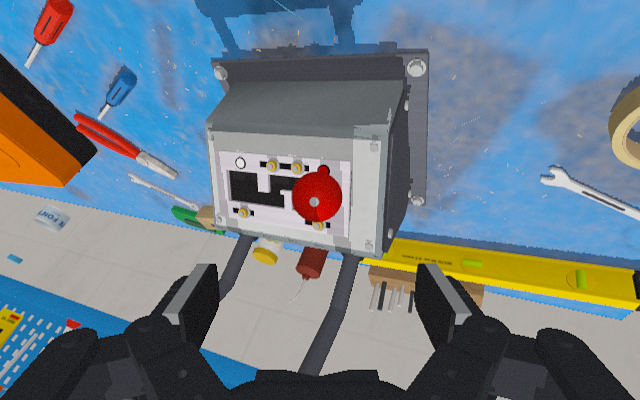

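View pics/t12.png

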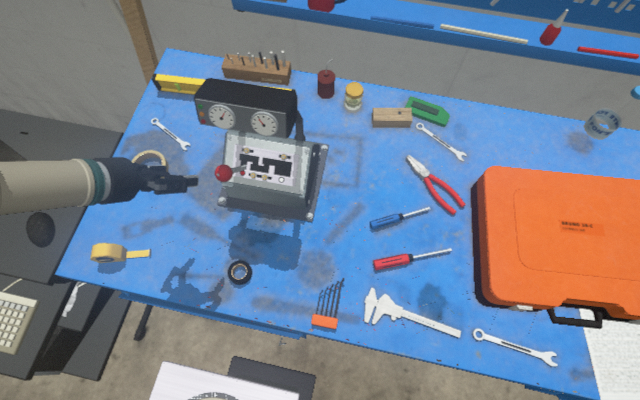

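View pics/s12z.png

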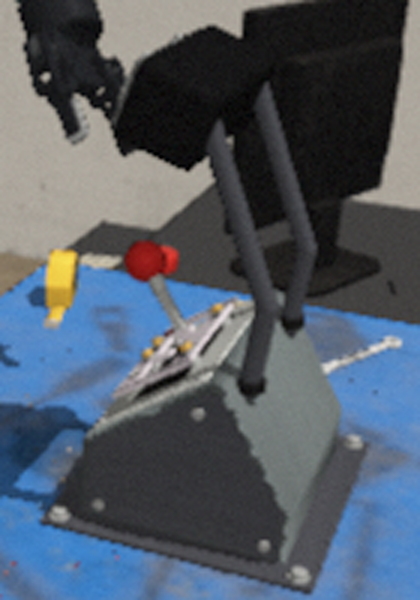

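```bash
python3 - <<'E'
from h import *
s=ctrl.sense();print(s["time_s"],s["qd"].round(3),s["wrist_force"].round(2))
ctrl.job_done()
E
```

```text
23.025 [-0.005  0.005 -0.002 -0.001 -0.001  0.   ] [-0.98 -0.38 -0.24]
the job is handed in; nothing more can be done
```

The lever is in the transport notch and released. I handed the job in at about 23 s; no verdict was reported.

**What I did:** I gripped the knob from the operator's side and worked it through the gate. The path was far side, stop, ease back, near side, stop, ease back, far side, end stop, ease back, then home.

**Feel of the stops:** The first two stops came at shift -0.077 and 0.141, against the -0.076 and 0.141 I worked out from the cameras (plate about 2 mm towards -y). At the end stop the force rise was slight (about 5 N along the gate), so 0.354 against the expected 0.357 is a weaker confirmation. The highest force I read at the wrist between moves was about 17 N; I have no reading from the plate itself.

**Last checks:**
- **Lever position:** before letting go, shift was about 0.305 and lever about -0.10, with almost no force across the gate. All three cameras afterwards show the knob at the home position. The wrist view puts it about 6 px from the prediction, on the near side, which is within the calibration error.
- **Clear of the robot:** the gripper is open and backed off 130 mm, with no contact force.
- **Surroundings:** the pictures show the tools, tape and pod where they were. I judged this by eye and did not measure it.

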